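# Slide open the pen case and lay out the marker

## Task

Slide the loose cover plate of the black pen case along between its rails, onto the flat ledge, until all three pockets are open; keep it lying on the case, do not lift it off. Find the long square-barrelled marker in one of the pockets, lift it out and lay it flat and wholly on the sketch pad, setting it down by hand rather than dropping it. The round glue stick and the flat wooden folding stick stay in the case, and the other things on the table stay where they are.

Things in the scene. Friction and masses are not known exactly. Their poses are not given: they have to be found in the camera images.
- case: Black plastic pen case, fixed, 172 (x) x 317 (y) x 40 mm high. Origin: on the table under the middle of its pockets; z up; it runs from y -225 to +92 mm. Two rails along y, inner faces at x +-76, top at 40 mm, guide the cover. Dividers, end wall (y +86 to +92) and ledge all have tops at 30 mm, on which the cover slides.
- pocket_mid (a point): Middle pocket, centre of its floor, 6 mm above the table; axes as the case's. Three equal pockets, centres at y -50, 0, +50 mm, each 152 mm long in x and 34 wide. The dividers are stubs, 38 mm long at each x end: between them a finger channel, 76 mm wide in x, crosses all pockets from y -86 to +86.
- ledge (a point): Centre of the top of the case's solid flat ledge, 30 mm above the table; axes as the case's. The ledge fills the case between the rails from y -225 to -86 mm in the case's frame and has no stop at its -y end.
- cover: Loose grey plastic cover plate, about 250 g, 146 (x) x 184 (y) x 5 mm, lying over all three pockets, y along the case's y. Origin: centre of its underside. It slides to the case's -y: all pockets are open once its origin is at y -162 mm or beyond in the case's frame; it tips off the ledge past about -225.
- bar (a point): Centre of the raised bar on the cover, for pushing it: 90 mm long in x, 10 thick in y, 18 high (5 to 23 mm above the plate's underside), at x 0, y +50 mm from the plate's origin.
- marker_mid (a point): Centre of the marker: square barrel 20 x 20 mm, 140 mm long along its x, white with a black cap at each end, about 35 g. It lies along the case's x in one of the three pockets, its underside on the pocket floor; the point is 10 mm above its underside.
- marker_end_a (a point): Centre of the marker's +x end face.
- marker_end_b (a point): Centre of the marker's -x end face.
- pad: Sketch pad, fixed, cardboard and white paper, 210 (x) x 160 (y) x 12 mm high, a row of small wire rings along its +x edge. Origin: centre of its underside, on the table; z up.
- glue: Glue stick, round, 24 mm diameter, 110 mm long along its x, lying in another pocket. Origin: centre of its underside at the start (it may roll a little).
- folder: Flat wooden folding stick, 120 x 24 x 9 mm, long along its x, lying in the remaining pocket. Origin: centre of its underside.
- brush_jar: Metal jar full of brushes, 84 mm diameter, about 230 mm high over the brushes. Origin: centre of its underside.
- pencil_cup: Black cup of pencils, 76 mm diameter, about 170 mm high over the pencils. Origin: centre of its underside.
- paper_cup: Red paper cup with a lid, 76 mm diameter, 97 mm high. Origin: centre of its underside.
- tape_roll: Roll of tape lying flat, 90 mm diameter, 24 mm high. Origin: centre of its underside.
- scraper: Flat paint scraper with a wooden handle, about 150 x 50 x 14 mm, lying flat. Origin: about its middle, underside.

How it is judged (in metres and radians):
On the way, in this order (a step that is already met when the one before it is completed fails the run):
1. the cover lies on the ledge and all three pockets are open, the marker still in its pocket (y of cover in the frame of case between -0.222 and -0.16 m and z of cover in the frame of case between 0.024 and 0.037 m and angle between cover's own z axis and vertical below 0.05 rad and z of marker_mid in the frame of case below 0.03 m), for 0.2 s.
2. the marker is lifted clear of the case (z of marker_mid in the frame of case above 0.06 m and contact force between the fingers and marker above 0.5 N), for 0.1 s.
3. the marker is brought down to the pad while still held (x of marker_end_a in the frame of pad between -0.106 and 0.106 m and y of marker_end_a in the frame of pad between -0.081 and 0.081 m and x of marker_end_b in the frame of pad between -0.106 and 0.106 m and y of marker_end_b in the frame of pad between -0.081 and 0.081 m and z of marker_mid in the frame of pad below 0.03 m and contact force between the fingers and marker above 0.3 N), for 0.05 s.
At the end, for the whole second after the job is handed in: The marker lies flat, at rest, wholly on the pad (ends at most 1 mm over an edge, underside within 4 mm of the paper); the cover lies level on the case, 160 to 222 mm along from the pockets' middle; glue stick and folding stick are still down in the case (y of cover in the frame of case between -0.222 and -0.16 m and z of cover in the frame of case between 0.024 and 0.037 m and angle between cover's own z axis and vertical below 0.05 rad and x of marker_end_a in the frame of pad between -0.106 and 0.106 m and y of marker_end_a in the frame of pad between -0.081 and 0.081 m and x of marker_end_b in the frame of pad between -0.106 and 0.106 m and y of marker_end_b in the frame of pad between -0.081 and 0.081 m and z of marker_mid in the frame of pad between 0.018 and 0.026 m and z of glue in the frame of case between -0.01 and 0.03 m and x of glue in the frame of case between -0.08 and 0.08 m and y of glue in the frame of case between -0.09 and 0.09 m and z of folder in the frame of case between -0.01 and 0.03 m and x of folder in the frame of case between -0.08 and 0.08 m and y of folder in the frame of case between -0.09 and 0.09 m and linear speed of each of marker, cover below 0.02 m/s); the robot touches nothing.
It fails at once if the cover is lifted more than 15 mm off the case, tipped by more than 0.15 rad (z of cover in the frame of case above 0.045 m or angle between cover's own z axis and vertical above 0.15 rad).
It fails at once if the glue stick or the folding stick is lifted out of the case (z of any of glue, folder in the frame of case above 0.05 m).
It fails at once if a jar, cup, tape roll or scraper on the table is moved more than 30 mm (distance of any of brush_jar, pencil_cup, paper_cup, tape_roll, scraper from where it was at the start of the episode above 0.03 m).
It also fails if it takes over 58 s, if anything falls off the work surface, if the arm or the gripper's body presses on something with over 40 N, if the wrist force passes 120 N, or if a joint passes its speed limit or range.

## Robot

A 6-joint arm with a two-finger parallel gripper is mounted at the origin on the work surface. World frame = base frame: x ahead of the robot, y to its left, z up, the work surface at z = 0. Lengths are in mm, angles in rad, forces in N, time in s.
With the tool pointing down it reaches from about 300 to 775 mm from the base axis. Payload 14.6 kg.
Tool frame: the origin (TCP) lies at the very end of the fingers, on their centre line; the grasp point (between the pads) lies 19 mm behind it; z points along the fingers, y is the line along which they close (so a half turn about z gives the same grasp; the last joint's range is limited). The gripper opens to 94 mm and grips with 3 to 60 N. Pads are 16 mm wide; open, the fingers measure 119 mm over their backs; the gripper's body (75 mm by 177 mm) begins 78 mm behind the grasp point.
Start: joints at [1.156, 0.3, 1.521, -0, 1.321, -0.067], TCP at [187.454, 517.059, 205.446] pointing down, gripper open.
Joint ranges: [-3.03, 3.03], [-0.79, 2.21], [0.23, 2.52], [-1.04, 4.18], [0, 3.07], [-2.55, 2.55]. Speed limits (rad/s): [2.22, 2.22, 2.57, 3.14, 3.14, 3.14].

## Interface

Orientations are given as [roll, pitch, yaw] about the fixed x, y, z axes, in that order (R = Rz(yaw) Ry(pitch) Rx(roll)).
In Python, from cell import manip, optics gives the robot as it stands.
- The arm moves only by the shell command python3 -m crank 'ROWS' [FORCE]. ROWS is JSON, a list of rows, each a list of 7 numbers: the opening in per cent of the stroke, from 0 (shut) to 100 (fully open), then the shift along the tool's x, y, z in mm, then the turn, a rotation vector about the tool's x, y, z in rad. A call has 1 to 10 rows; each row is the pose to reach, as a shift and turn from the pose commanded when the call began, along the tool's axes at that moment; what a row does not reach only later rows make up. A row lasts 1/10 s, in which the tool goes at most 50 mm and 8.59 degrees, less where a joint would pass 70% of its speed; a pose out of reach is approached as far as the arm can. A call with a gripper value outside its range is refused whole. The fingers move at their own pace and stop on an object; FORCE is the grip in N (left out, the last holds). Time passes only in rows, so rows that repeat a pose let the fingers close. It gives the time, the measured TCP pose, the force, the opening and the grip force at its end, in the units of the state.
- manip.read_state(): the state, without advancing time (a new reading comes with each control period).
- optics.camera(name): name is "side" or "top"; returns (picture, depth): 400x640x3 uint8, red, green, blue; 400x640 float32, mm along the optical axis (not along the pixel's ray), 0 where there is no reading.
- optics.calibration(name): a dict with "camera_matrix" (3x3 intrinsics, pixels), "R" (3x3) and "t" (3): a world point X has camera coordinates R X + t. Camera axes: x right, y down, z forward; pixel columns grow to the right and rows downward; lengths in mm; the calibration is good to about 2 mm. A picture is of the moment at which its call begins. calibration takes no time and is no camera call.
- manip.sign_off(): hands the job in; it is judged then, once.
The state is a dict: "clock": time; "joints": joint angles; "qd": joint speeds; "effort": joint torques, N m; "eef_pos": TCP position; "eef_rot": TCP orientation; "wrist_force": force on the tool from outside, world axes, zero at the start; "moment": the same for the moment, N m; "finger_gap": finger opening in mm; "finger_force": force on a finger pad.
Only numpy, scipy, OpenCV 4.12 (cv2) and the standard library are available. Lean on these libraries where they do the work, as an engineer would, in place of code of your own. Each camera call takes 0.05 s, during which the arm holds its last target. There are 200 camera calls.

## Working session

There is one attempt and no reset: what is moved stays moved. The work goes in short steps, Python scripts to look and compute and a shell command to move; the robot and the scene stay as the last step left them, time stands still between calls to the robot, and variables do not carry over. Pictures are saved under pics/ and viewed, at most 10 in all, crops included, and the job is handed in when it is done.

```bash
mkdir -p pics; ls
cat > h.py <<'E'
import numpy as np, cv2
from cell import manip, optics
def shot(n,f=None):
    im,d=optics.camera(n)
    if f: cv2.imwrite('pics/'+f,im[:,:,::-1])
    return im,d
def cloud(n,d):
    c=optics.calibration(n); K=np.array(c['camera_matrix']);R=np.array(c['R']);t=np.array(c['t'])
    v,u=np.mgrid[:d.shape[0],:d.shape[1]]
    p=np.stack([(u-K[0,2])/K[0,0]*d,(v-K[1,2])/K[1,1]*d,d],-1)
    return (p-t)@R
def ray(n,u,v,z):
    c=optics.calibration(n); K=np.array(c['camera_matrix']);R=np.array(c['R']);t=np.array(c['t'])
    r=R.T@np.linalg.inv(K)@np.array([u,v,1.]); o=-R.T@t
    return o+r*(z-o[2])/r[2]
E
python3 - <<'E'
from h import *
for n in('top','side'):
    im,d=shot(n,n+'0.png'); np.save(n+'0.npy',d)
    c=optics.calibration(n);print(n,-np.array(c['R']).T@np.array(c['t']),(d>0).mean())
s=manip.read_state();print(s)
E
```

```text
pics
top [ 397.4409346    26.16038209 1463.66566107] 0.99600390625
side [429.68560538 783.20295337 683.72168922] 0.9959609375
{'clock': 0.1, 'joints': array([ 1.15640791e+00,  3.00395364e-01,  1.52147727e+00,  1.40297188e-05,
        1.32066706e+00, -6.65799220e-02]), 'qd': array([-0.00059266, -0.00040059, -0.00013913, -0.0004126 ,  0.00096429,
       -0.00123448]), 'effort': array([ 5.08359644e-04, -5.32641578e+01, -3.53280866e+01,  7.08890310e-02,
        2.34923355e-02, -1.11461284e-04]), 'eef_pos': array([187.36560434, 516.87920504, 204.97177844]), 'eef_rot': array([-3.14064862e+00, -7.65669282e-05,  2.79378064e+00]), 'wrist_force': array([-0.86343262,  0.30597278, -0.0024699 ]), 'moment': array([ 0.02462264, -0.04725822, -0.01410212]), 'finger_force': 0.0, 'finger_gap': 93.92226536134442}
```

View pics/top0.png

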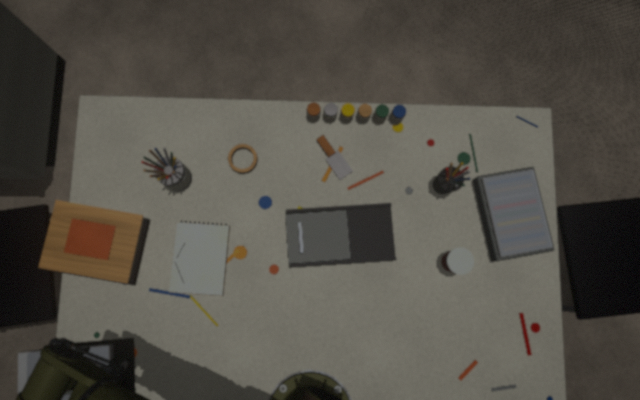

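View pics/side0.png

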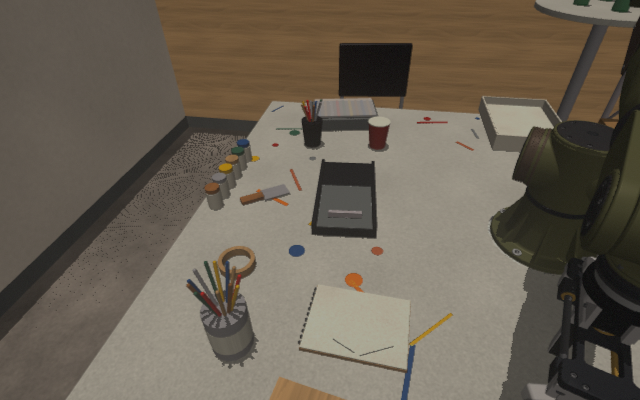

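The top view has world +x up and +y to the left. The case spans pixels (287,205) to (395,263), with the bar at (300,237) and the ledge on the right. The pad is at about (200,258), and its rings are on the far (+x) edge. The surroundings of both are clear.

```bash
cat > m.py <<'E'
from h import *
im=cv2.imread('pics/top0.png'); d=np.load('top0.npy'); P=cloud('top',d)
def rect(m,name,z):
    m=m.astype(np.uint8); n,l,s,_=cv2.connectedComponentsWithStats(m)
    k=1+np.argmax(s[1:,4]); v,u=np.where(l==k)
    X=np.array([ray('top',a,b,z)[:2] for a,b in zip(u,v)],np.float32)
    r=cv2.minAreaRect(X); print(name,len(X),r,'zmed',np.median(P[v,u,2]),'mean',X.mean(0)); return r
roi=np.zeros(d.shape,bool); roi[190:280,270:410]=1
Z=P[...,2]
rect(roi&(Z>18),'case(172x317)',38)
g=im.mean(2)
rect(roi&(g<62)&(Z>10),'black',30)
r2=np.zeros(d.shape,bool); r2[190:280,280:360]=1
print(g[235,280:400:4].astype(int), Z[235,280:400:4].astype(int))
rect(r2&(Z>45),'bar(90x10) z53',53)
roi=np.zeros(d.shape,bool); roi[210:305,160:240]=1
rect(roi&(Z>6)&(g>90),'pad(210x160)',12)
rect(roi&(g>125),'padcol',12)
print(g[200:300:5,200].astype(int),g[258,150:250:4].astype(int))
# side view
ds=np.load('side0.npy');Q=cloud('side',ds); 
def prect(m,name):
    X=Q[m][:,:2].astype(np.float32); print(name,len(X),cv2.minAreaRect(X),np.median(Q[m],0))
x,y,z=Q[...,0],Q[...,1],Q[...,2]; box=(x>300)&(x<700)&(y<150)&(y>-300)
prect(box&(z>45)&(z<60)&(x<560)&(x>430)&(y>-100),'bar'); prect((z>20)&(z<60)&(x>400)&(x<620)&(y<130)&(y>-260),'case')
prect((z>7)&(z<16)&(x>280)&(x<560)&(y>180)&(y<450),'pad')
print('cover top z',[np.round(P[235,c]) for c in (320,335,380)])
E
python3 m.py
```

```text
Traceback (most recent call last):
  File "m.py", line 10, in <module>
    rect(roi&(Z>18),'case(172x317)',38)
    ~~~~^^^^^^^^^^^^^^^^^^^^^^^^^^^^^^^
  File "m.py", line 6, in rect
    X=np.array([ray('top',a,b,z)[:2] for a,b in zip(u,v)],np.float32)
                ~~~^^^^^^^^^^^^^
  File "h.py", line 13, in ray
    c=optics.calibration(n); K=np.array(c['camera_matrix']);R=np.array(c['R']);t=np.array(c['t'])
ValueError: time passes only in moves, steps and waits
```

Measured poses, all matching the given sizes:

| Item | Position (mm) | Yaw |
|---|---|---|
| Case origin | (515.8, -9.8) | +0.090 |
| Bar, in the case frame | (0.6, 50.4) | n/a |
| Pad | about (444, 341) | -0.051 |

I'll move in behind the bar with the fingers spread along the case's x.

```bash
R=$(python3 -m crank '[[53,-452,-306,0,0,0,1.133],[53,-452,-306,0,0,0,1.133],[53,-452,-306,0,0,0,1.133],[53,-452,-306,0,0,0,1.133],[53,-452,-306,0,0,0,1.133],[53,-452,-306,0,0,0,1.133],[53,-452,-306,0,0,0,1.133],[53,-452,-306,0,0,0,1.133],[53,-452,-306,0,0,0,1.133],[53,-452,-306,0,0,0,1.133]]'); echo "$R"
```

```text
clock: 1.1
eef_pos: [481.9, 110.5, 205.4]
eef_rot: [-3.141, -0.0, 1.661]
wrist_force: [0.3, 0.7, -0.7]
finger_gap: 49.9
finger_force: 0.0
```

```bash
python3 -m crank '[[53,-38,23,0,0,0,0],[53,-38,23,0,0,0,0],[53,-38,23,50,0,0,0],[53,-38,23,100,0,0,0],[53,-38,23,130,0,0,0],[53,-38,23,130,0,0,0],[53,-38,23,130,0,0,0]]'
python3 - <<'E'
from h import *
s=manip.read_state();print(s['eef_pos'],s['eef_rot']);shot('side','s1.png')
E
```

```text
clock: 1.8
eef_pos: [507.7, 77.0, 76.4]
eef_rot: [3.141, -0.0, 1.661]
wrist_force: [1.0, 0.0, 0.1]
finger_gap: 49.5
finger_force: 0.0
[507.69261771  77.00271167  76.37091776] [ 3.14147835e+00 -4.66971761e-05  1.66116258e+00]
```

View pics/s1.png

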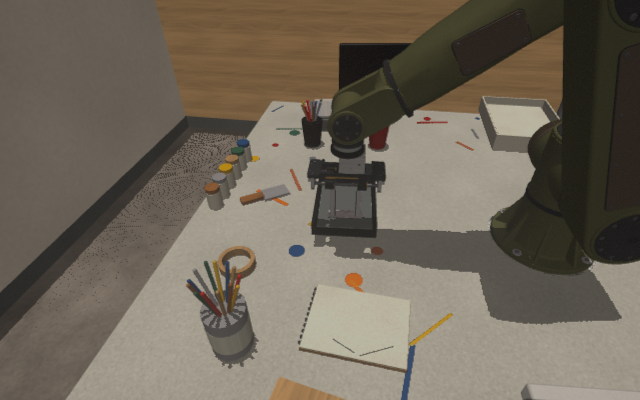

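The fingers are over the strip behind the bar, around (345,212). Next I'll lower them and push gently.

```bash
python3 -m crank '[[53,0,0,18,0,0,0],[53,0,0,33,0,0,0],[53,0,0,33,0,0,0],[53,-8,0,33,0,0,0],[53,-16,0,33,0,0,0],[53,-24,0,33,0,0,0],[53,-32,0,33,0,0,0],[53,-42,0,33,0,0,0],[53,-54,0,33,0,0,0],[53,-66,0,33,0,0,0]]'; python3 -c "
from h import *
im,d=shot('side');P=cloud('side',d)"
```

```text
clock: 2.85
eef_pos: [513.5, 9.8, 42.5]
eef_rot: [3.142, -0.0, 1.661]
wrist_force: [-0.1, 2.5, 0.5]
finger_gap: 50.2
finger_force: 0.8
```

```bash
python3 -m crank '[[53,-15,0,0,0,0,0],[53,-31,0,0,0,0,0],[53,-47,0,0,0,0,0],[53,-63,0,0,0,0,0],[53,-79,0,0,0,0,0],[53,-95,0,0,0,0,0],[53,-111,0,0,0,0,0],[53,-127,0,0,0,0,0],[53,-140,0,0,0,0,0],[53,-145,0,0,0,0,0]]'
```

```text
clock: 3.9
eef_pos: [526.6, -134.9, 42.4]
eef_rot: [3.141, 0.0, 1.66]
wrist_force: [1.1, 1.6, 1.5]
finger_gap: 49.8
finger_force: 0.9
```

```bash
python3 -m crank '[[53,0,0,0,0,0,0],[53,8,0,0,0,0,0],[53,8,0,-50,0,0,0],[53,8,0,-100,0,0,0],[53,8,0,-150,0,0,0],[53,50,-50,-160,0,0,0],[53,70,-100,-160,0,0,0],[53,70,-150,-160,0,0,0],[53,70,-150,-160,0,0,0],[53,70,-150,-160,0,0,0]]'
python3 - <<'E'
from h import *
im,d=shot('top');np.save('top1.npy',d);cv2.imwrite('pics/t1.png',im[:,:,::-1])
c=cv2.resize(im[180:290,260:410,::-1],None,fx=5,fy=5,interpolation=cv2.INTER_CUBIC);cv2.imwrite('pics/t1c.png',cv2.convertScaleAbs(c,alpha=1.6))
im,d=shot('side','s2.png');np.save('side1.npy',d)
E
```

```text
clock: 4.9
eef_pos: [369.4, -76.4, 202.9]
eef_rot: [3.14, 0.001, 1.661]
wrist_force: [-0.3, -1.3, 0.0]
finger_gap: 49.6
finger_force: 0.0
```

View pics/t1c.png

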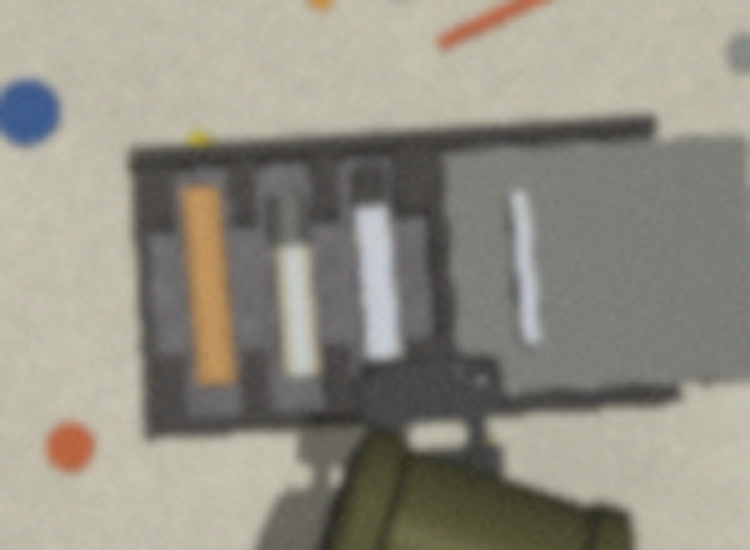

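View pics/s2.png

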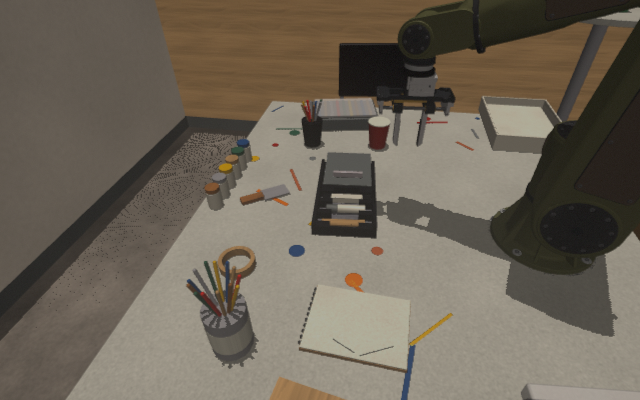

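In the crop, the marker (white, with a black cap at crop (370,185)) lies in the pocket next to the ledge. The round glue stick is in the middle pocket and the wooden stick in the far one. The cover lies level on the ledge with its bar at (525,265). Next I'll locate the marker and confirm the cover.

Run:
```python
from h import *
a=.09;O=np.array([515.8,-9.8]);Rc=np.array([[np.cos(a),-np.sin(a)],[np.sin(a),np.cos(a)]])
im=cv2.imread('pics/t1.png');g=im.min(2)
def f(m,z,n):
    v,u=np.where(m);X=np.array([ray('top',p,q,z)[:2] for p,q in zip(u,v)],np.float32)
    r=cv2.minAreaRect(X);print(n,len(X),np.round(r[0],1),np.round(r[1],1),round(r[2],1),'case',np.round((np.array(r[0])-O)@Rc,1))
def box(u0,u1,v0,v1):
    m=np.zeros(g.shape,bool);m[v0:v1,u0:u1]=1;return m
f(box(328,344,215,255)&(g>85),26,'marker white')
f(box(360,371,212,252)&(g>90),53,'bar')
# side view, bright barrel
c=cv2.imread('pics/s2.png');gs=c.min(2)
for n,(u0,u1,v0,v1),z in (('marker side',(325,368,190,204),26),):
    m=np.zeros(gs.shape,bool);m[v0:v1,u0:u1]=1;m&=gs>150
    v,u=np.where(m);X=np.array([ray('side',p,q,z)[:2] for p,q in zip(u,v)],np.float32)
    r=cv2.minAreaRect(X);print(n,len(X),r,'case',(np.array(r[0])-O)@Rc)
P=cloud('top',np.load('top1.npy'));print(np.round(P[234,336]),P[225:245,380:400,2].mean(),P[225:245,355:360,2].mean())
```

```text
marker white 220 [519.7 -64.2] [90.6 21.7] 5.6 case [ -1.  -54.5]
bar 121 [ 528.2 -149.8] [88.8 11.7] 5.1 case [  -0.3 -140.5]Traceback (most recent call last):
  File "<stdin>", line 16, in <module>
cv2.error: OpenCV(4.12.0) /io/opencv/modules/imgproc/src/convhull.cpp:143: error: (-215:Assertion failed) total >= 0 && (depth == CV_32F || depth == CV_32S) in function 'convexHull'
```

The cover sits at y -190.5 mm, as wanted. The marker centre is at case (-1, -54.5), and its width and yaw match. Now I'll move over it with the tool turned a quarter turn.

```bash
python3 -m crank '[[32,0,50,0,0,0,-1.571],[32,0,100,0,0,0,-1.571],[32,0,151,0,0,0,-1.571],[32,0,151,0,0,0,-1.571],[32,0,151,0,0,0,-1.571],[32,0,151,0,0,0,-1.571],[32,0,151,0,0,0,-1.571],[32,0,151,0,0,0,-1.571],[32,0,151,0,0,0,-1.571],[32,0,151,0,0,0,-1.571]]'; python3 -m crank '[[32,0,0,0,0,0,-0.071],[32,0,0,0,0,0,-0.071],[32,0,0,0,0,0,-0.071]]'; python3 -c "
from cell import manip
print(manip.read_state()['eef_rot'],manip.read_state()['eef_pos'],manip.read_state()['joints'])"
```

```text
clock: 6.0
eef_pos: [522.2, -63.3, 201.5]
eef_rot: [3.141, -0.001, -3.116]
wrist_force: [-1.0, -0.3, -0.6]
finger_gap: 30.2
finger_force: 0.0
clock: 6.3
eef_pos: [521.7, -63.4, 201.8]
eef_rot: [3.141, -0.001, -3.053]
wrist_force: [-0.5, 0.1, -0.1]
finger_gap: 30.1
finger_force: 0.0
[ 3.14134809e+00 -7.85270178e-04 -3.05347536e+00] [521.70858511 -63.40937765 201.81432379] [-1.90656367e-01  2.48979236e-01  1.59441075e+00  1.97624449e-05
  1.29902492e+00 -1.84957521e+00]
```

```bash
python3 -m crank '[[32,0,0,45,0,0,0],[32,0,0,90,0,0,0],[32,0,0,135,0,0,0],[32,0,0,160,0,0,0],[32,0,0,165,0,0,0],[32,0,0,165,0,0,0]]' 15; python3 -m crank '[[32,0,0,10,0,0,0],[32,0,0,20,0,0,0],[32,0,0,27,0,0,0],[32,0,0,27,0,0,0],[32,0,0,27,0,0,0]]'
```

```text
clock: 6.9
eef_pos: [521.4, -63.6, 37.4]
eef_rot: [3.141, -0.001, -3.052]
wrist_force: [0.7, -0.2, -0.1]
finger_gap: 30.3
finger_force: 0.0
clock: 7.4
eef_pos: [521.2, -63.7, 10.6]
eef_rot: [3.142, 0.0, -3.051]
wrist_force: [0.4, -0.7, 0.6]
finger_gap: 30.2
finger_force: 0.0
```

```bash
python3 -m crank '[[32,0,0,2,0,0,0],[10,0,0,2,0,0,0],[10,0,0,2,0,0,0],[10,0,0,2,0,0,0],[10,0,0,2,0,0,0],[10,0,0,2,0,0,0],[10,0,0,2,0,0,0]]' 20; python3 -m crank '[[10,0,0,-10,0,0,0],[10,0,0,-25,0,0,0],[10,0,0,-40,0,0,0],[10,0,0,-60,0,0,0],[10,0,0,-80,0,0,0],[10,0,0,-100,0,0,0],[10,0,0,-100,0,0,0],[10,0,0,-100,0,0,0]]'
python3 - <<'E'
from h import *
im,d=shot('side');c=cv2.resize(im[100:300,240:480,::-1],None,fx=3,fy=3,interpolation=cv2.INTER_CUBIC);cv2.imwrite('pics/s3.png',c)
E
```

```text
clock: 8.1
eef_pos: [521.2, -63.7, 8.6]
eef_rot: [-3.142, 0.0, -3.051]
wrist_force: [-0.4, 0.4, 2.0]
finger_gap: 20.1
finger_force: 20.0
clock: 8.9
eef_pos: [521.1, -63.7, 108.5]
eef_rot: [-3.141, 0.0, -3.051]
wrist_force: [-0.0, 0.7, -1.4]
finger_gap: 19.8
finger_force: 20.0
```

View pics/s3.png

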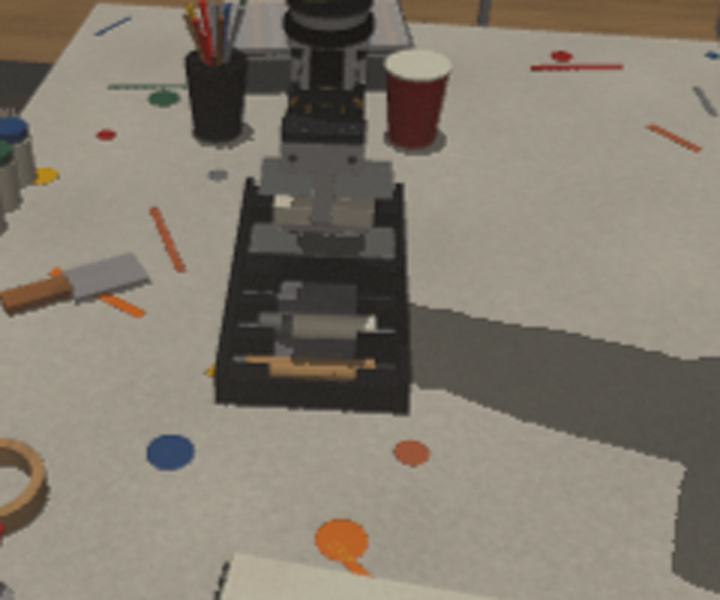

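The marker is held level at about (325,210) in the crop and is clear of the case. The glue stick and folding stick are still in their pockets. Now to the pad.

```bash
python3 -m crank '[[10,2,20,0,0,0,0],[10,5,60,0,0,0,0.03],[10,10,105,0,0,0,0.06],[10,15,150,0,0,0,0.09],[10,19,195,0,0,0,0.12],[10,24,240,0,0,0,0.141],[10,28,285,0,0,0,0.141],[10,33,330,0,0,0,0.141],[10,37,375,0,0,0,0.141],[10,40,400,0,0,0,0.141]]'; python3 -m crank '[[10,0,10,0,0,0,0],[10,0,10,0,0,0,0],[10,0,10,0,0,0,0]]'
python3 - <<'E'
from h import *
im,d=shot('side','s4.png')
s=manip.read_state();print(s['eef_pos'],s['eef_rot'])
E
```

```text
clock: 9.95
eef_pos: [443.8, 333.6, 107.2]
eef_rot: [-3.141, -0.002, 3.093]
wrist_force: [-0.1, -0.7, -0.6]
finger_gap: 19.9
finger_force: 20.0
clock: 10.25
eef_pos: [445.9, 340.0, 107.8]
eef_rot: [-3.141, -0.001, 3.09]
wrist_force: [-0.1, -1.3, 0.3]
finger_gap: 19.5
finger_force: 20.0
[446.08049769 339.82966058 108.04214638] [-3.14095161e+00 -6.02221910e-04  3.08967046e+00]
```

View pics/s4.png

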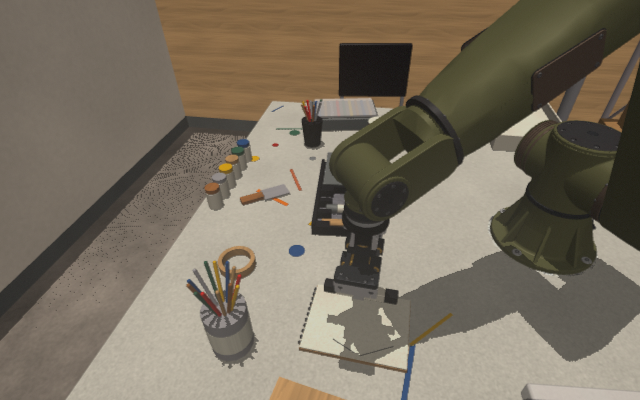

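The marker is over the pad, with its caps at (325,287) and (395,297). Its underside is about 2.6 mm below the TCP, so contact should come at a TCP z of about 14.6.

```bash
python3 -m crank '[[10,0,0,30,0,0,0],[10,0,0,60,0,0,0],[10,0,0,80,0,0,0],[10,0,0,88,0,0,0],[10,0,0,88,0,0,0],[10,0,0,88,0,0,0]]'; python3 -m crank '[[10,0,0,2,0,0,0],[10,0,0,4,0,0,0],[10,0,0,5,0,0,0],[10,0,0,5,0,0,0],[10,0,0,5,0,0,0]]'
```

```text
clock: 10.9
eef_pos: [446.5, 341.0, 21.5]
eef_rot: [3.141, 0.001, 3.09]
wrist_force: [0.8, -0.2, -1.0]
finger_gap: 20.1
finger_force: 20.0
clock: 11.4
eef_pos: [445.8, 341.1, 15.5]
eef_rot: [3.142, -0.0, 3.091]
wrist_force: [-1.0, -0.3, 1.0]
finger_gap: 19.8
finger_force: 20.0
```

```bash
python3 -m crank '[[10,0,0,0.7,0,0,0],[10,0,0,1.2,0,0,0],[10,0,0,1.2,0,0,0],[10,0,0,1.2,0,0,0]]'
```

```text
clock: 11.8
eef_pos: [445.9, 341.1, 14.6]
eef_rot: [3.141, 0.0, 3.091]
wrist_force: [-2.1, -0.5, 5.0]
finger_gap: 20.0
finger_force: 20.0
```

Contact is made, with 5 N upward. I'll open the fingers, retreat and check.

```bash
python3 -m crank '[[24,0,0,-0.5,0,0,0],[34,0,0,-0.5,0,0,0],[44,0,0,-0.5,0,0,0],[44,0,0,-0.5,0,0,0],[44,0,0,-20,0,0,0],[44,0,0,-60,0,0,0],[44,0,0,-110,0,0,0],[44,0,0,-160,0,0,0],[44,0,0,-200,0,0,0],[44,0,0,-200,0,0,0]]'; python3 -m crank '[[44,40,0,0,0,0,0],[44,80,-40,0,0,0,0],[44,80,-90,0,0,0,0],[44,80,-140,0,0,0,0],[44,80,-180,0,0,0,0],[44,80,-180,0,0,0,0],[44,80,-180,0,0,0,0]]'
python3 - <<'E'
from h import *
im,d=shot('side','s5.png');im,d=shot('top')
c=cv2.resize(im[150:310,150:410,::-1],None,fx=3,fy=3,interpolation=cv2.INTER_CUBIC);cv2.imwrite('pics/t5.png',cv2.convertScaleAbs(c,alpha=1.6))
g=im.max(2);m=np.zeros(g.shape,bool);m[225:298,180:222]=1;m&=g<75
v,u=np.where(m);X=np.array([ray('top',p,q,32)[:2] for p,q in zip(u,v)]);a=-.051
Y=(X-[444,341])@np.array([[np.cos(a),-np.sin(a)],[np.sin(a),np.cos(a)]]);print(Y.min(0),Y.max(0))
E
```

```text
clock: 12.8
eef_pos: [447.3, 342.1, 220.1]
eef_rot: [3.136, 0.007, 3.091]
wrist_force: [-0.4, -0.2, -0.1]
finger_gap: 41.4
finger_force: 0.0
clock: 13.5
eef_pos: [356.8, 165.0, 214.0]
eef_rot: [3.141, -0.0, 3.089]
wrist_force: [-0.6, 0.3, -0.2]
finger_gap: 41.3
finger_force: 0.0
[-111.32542806  -80.48350054] [68.43470023 12.39295484]
```

View pics/t5.png

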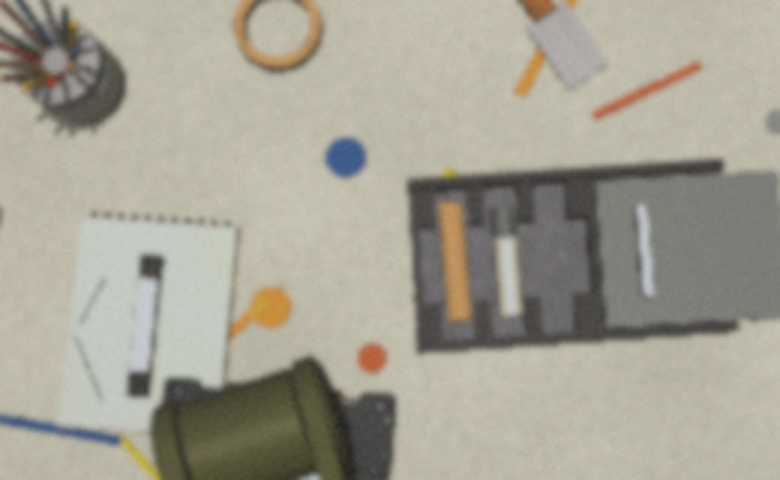

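View pics/s5.png

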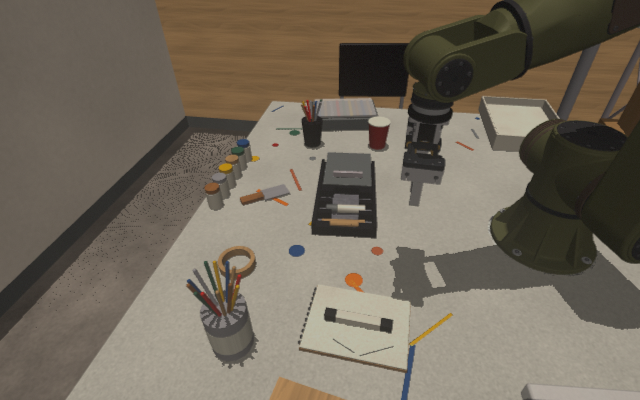

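In the top crop the marker lies from (151,265) to (138,383), wholly on the pad. The cover is on the ledge, the glue and folding sticks are in their pockets, and the arm is clear (the mask's lower extent was the arm itself).

```bash
python3 -c "
from cell import manip
print(manip.sign_off())"
```

```text
the job is handed in; nothing more can be done
None
```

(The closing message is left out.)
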